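# Roll the steel roller to the bench stop and chock it

## Robot

A 7-joint arm with a two-finger parallel gripper is mounted at the origin on a cart in front of the work surface, level with it; the furniture and walls round the work are solid. World frame = base frame: x ahead of the robot, y to its left, z up, the work surface at z = 0. Lengths are in m, angles in rad, forces in N, time in s.
With the tool pointing down it reaches from about 0.4 to 0.85 m from the base axis. Payload 10.4 kg.
Tool frame: the origin (TCP) lies between the finger pads; the fingertips stand 19 mm ahead of it and the grasp point (between the pads) is the TCP; x points along the fingers, y is the direction in which the jaws open and shut, and the axes are right-handed (so a half turn about x gives the same grasp; the last joint's range is limited). The gripper opens to 87 mm and grips with 3 to 60 N. Pads are 19 mm wide; open, the fingers measure 117 mm over their backs; the gripper's body (75 mm by 190 mm) begins 51 mm behind the grasp point.
Start: joints at [-1.204, 0.332, -0.065, 1.46, 0.022, 1.35, -0.088], TCP at [0.237, 0.578, 0.242] pointing down, gripper open.
Joint ranges: [-2.6, 2.6], [-0.5, 2.12], [-1.47, 1.34], [0.16, 2.42], [-1.27, 4.41], [0.06, 2.06], [-2.6, 2.6]. Speed limits (rad/s): [2.22, 2.22, 2.79, 2.79, 3.14, 3.14, 3.14].

## Interface

Orientations are given as a unit quaternion [x, y, z, w].
In Python, from bench import r gives the robot as it stands.
- The arm moves only by the tool drive_tool, never from a script. Its argument "motion" is a list of rows, each a list of 4 numbers: the shift along the tool's x, y, z in cm, then the turn about the tool's x in units of 5 degrees (1.0 is 5 degrees). In form: [[tx, ty, tz, twist], ...]. A call has 1 to 20 rows; each row is the pose to reach, as a shift and turn from the pose commanded when the call began, along the tool's axes at that moment; what a row does not reach only later rows make up. A row lasts 1/12 s, in which the tool goes at most 41.7 mm and 7.16 degrees, less where a joint would pass 70% of its speed; a pose out of reach is approached as far as the arm can. A call with a gripper value outside its range is refused whole. "grip" is the closure in counts, from 0 (fully open) to 255 (shut), set as the call begins (left out, the last holds). The fingers move at their own pace and stop on an object; "force" is the grip in N (left out, the last holds). Time passes only in rows, so rows that repeat a pose let the fingers close. It gives the time, the measured TCP pose, the force and the opening at its end, in the units of the state.
- r.read_state(): the state, without advancing time (a new reading comes with each control period).
- r.camera(name): name is "scene" or "top" or "wrist"; returns the picture (420x560x3 uint8, red, green, blue); there is no depth.
- r.calibration(name): a dict with "fx", "fy", "cx", "cy" (pixels), "xyz" and "orientation" of the camera in the world. Camera axes: x right, y up, looking along -z (the intrinsics and any distortion apply to the point x, -y, -z); pixel columns grow to the right and rows downward; lengths in m; the calibration is good to about 2 mm. A picture is of the moment at which its call begins: read the wrist's pose just before it. calibration takes no time and is no camera call; for the wrist camera it gives the pose at the moment of the call.
- r.close_job(): hands the job in, once; it reports no verdict.
The state is a dict: "time": time; "joint_positions": joint angles; "joint_vel": joint speeds; "joint_torque": joint torques, N m; "ee_pos": TCP position; "eef_rot": TCP orientation; "ft_force": force on the tool from outside, world axes, zero at the start; "torque": the same for the moment, N m; "width": finger opening in m.
Only numpy, scipy, OpenCV 4.12 (cv2) and the standard library are available. Lean on these libraries where they do the work, as an engineer would, in place of code of your own. Each camera call takes 0.05 s, during which the arm holds its last target.

## Task

Roll the steel roller along the bench with the flat of the hand, gently and under control, without picking it up, until it lies squared up against the face of the steel bench stop and wholly in front of it. Then pick up the bare wood offcut lying behind the stop and set it flat on the bench on the open side of the roller, its short end butted squarely against the middle of the roller, so that the roller cannot roll away. Leave the small round tin and the sanding block where they are.

Things in the scene. Friction and masses are not known exactly. Their poses are not given: they have to be found in the camera images.
- stop: Bench stop: grey steel angle fixed to the bench; upright 240 mm long (its x), 6 mm thick, 50 mm high. Origin: middle of the upright's face, at bench height. +y points out of the face, level, towards the roller; z up. Its base flange and gussets reach 60 mm behind the face (-y). A roller that arrives skew is squared up by pressing it home with 9 to 15 N.
- roller: Loose plain steel roller, 80 mm diameter, 150 mm long, a 12 mm stub axle standing 15 mm out of each end; about 0.6 kg. It lies on the stop's +y side, roughly parallel to the face, axis 180 to 260 mm from it (40 mm when home). Origin: its centre; x along its axis; y and z turn as it rolls (z starts up). Pushed from behind at mid height it rolls ahead of the hand.
- offcut_center (a point): Centre (16 mm above the bench) of the loose wood offcut, a bare pine block 60 mm (its x) by 90 mm (its y) by 32 mm (z, up), under 0.3 kg; short ends 60 x 32 mm. It starts flat on the bench behind the stop (-y side). Butted end-on against the roller, its centre is 84 mm from the roller's axis.
- tin: Bystander: small round closed tin standing upright, 70 mm across, 63 mm high, at the right beyond the stop; origin at the centre of its underside. Leave alone.
- sander: Bystander: brown sanding block, 63 x 111 x 32 mm, at the left beyond the roller; origin at the centre of its underside. Leave alone.
There are look-alikes about, which are no part of the job. Leave any white look-alike of the part that bears offcut_center alone.

How it is judged:
By the outcome, as a careful person would: the job done as asked, in the order asked, and still so for the second after the job is handed in, with the robot touching nothing.
It also fails if it takes over 72 s, if anything falls off the work surface, if the arm or the gripper's body presses on something with over 40 N, if the wrist force passes 120 N, or if a joint passes its speed limit or range.

## Working session

There is one attempt and no reset: what is moved stays moved. The work goes in short steps, Python scripts to look and compute and a tool call to move; the robot and the scene stay as the last step left them, time stands still between calls to the robot, and variables do not carry over. Pictures are saved under pics/ and viewed, and the job is handed in when it is done.

Besides the shell and the picture viewer there is one more tool, called after "Request:" as name(argument=value, ...) on one line, values as JSON. drive_tool: Moves the arm, as the interface text tells. Its arguments: {"type":"object","properties":{"motion":{"type":"array","items":{"type":"array","items":{"type":"number"}}},"grip":{"type":"number"},"force":{"type":"number"}},"required":["motion"]}

```bash
ls; mkdir -p pics; python3 - <<'E'
from bench import r
import cv2
print(r.read_state())
for n in ["scene","top","wrist"]:
    print(n,r.calibration(n))
    cv2.imwrite(f"pics/a_{n}.png",r.camera(n)[:,:,::-1])
E
```

```text
pics
{'time': 0.0, 'joint_positions': array([-1.20361396,  0.33283771, -0.06469742,  1.46095684,  0.0215985 ,
        1.34987039, -0.08850036]), 'joint_vel': array([ 1.99169298e-03,  1.83210031e-05, -1.36658907e-03, -2.13882652e-03,
       -6.98134500e-05, -6.34964617e-04,  6.55085469e-04]), 'joint_torque': array([ 5.45349894e-05, -6.23260403e+01,  2.44405540e-02, -3.89909291e+01,
       -6.14934275e-02,  3.95374058e-02,  1.28251563e-04]), 'ee_pos': array([0.23736097, 0.57778683, 0.24076782]), 'eef_rot': array([ 0.13645037,  0.69379356, -0.13741323,  0.69364933]), 'ft_force': array([ 0.11738215, -1.07862388,  0.55514815]), 'torque': array([-0.00306898,  0.01521555,  0.01385959]), 'width': 0.08705881641510226}
scene {'fx': 472.45616261870765, 'fy': 472.45616261870765, 'cx': 278.90597966885525, 'cy': 214.1020339020935, 'xyz': array([-0.06128356, -0.49333041,  1.10202597]), 'orientation': array([ 0.29815628, -0.13899513, -0.37408683,  0.86708837])}
top {'fx': 446.45078885908055, 'fy': 446.45078885908055, 'cx': 294.11656905798594, 'cy': 213.3016207577414, 'xyz': array([0.3361028 , 0.05876875, 1.47804279]), 'orientation': array([ 0.0501195 , -0.05893824, -0.69901322,  0.71091128])}
wrist {'fx': 355.16651060334556, 'fy': 355.16651060334556, 'cx': 278.4205040509905, 'cy': 211.91660387040676, 'xyz': array([0.16923076, 0.6070391 , 0.38416081]), 'orientation': array([-0.11461183, -0.07610889,  0.55151969,  0.82273786])}
```

View pics/a_scene.png

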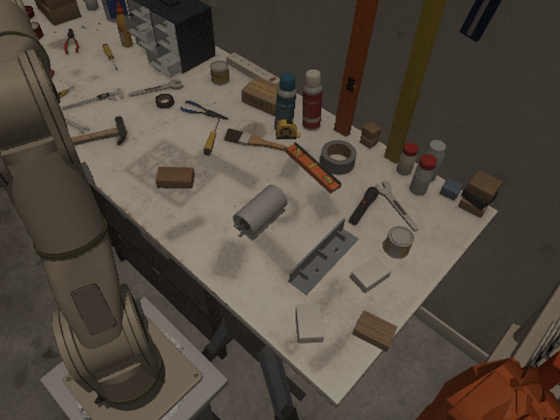

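View pics/a_top.png

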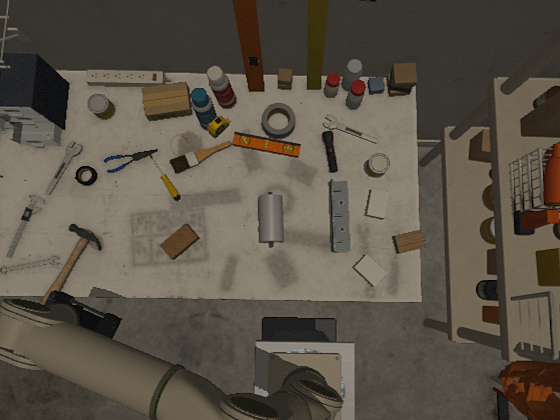

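View pics/a_wrist.png

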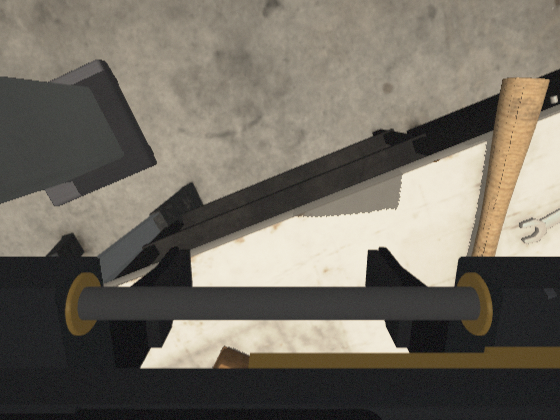

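```bash
python3 - <<'E'
import cv2
a=cv2.imread("pics/a_top.png")[165:300,240:440]; b=cv2.imread("pics/a_scene.png")[180:360,220:420]
cv2.imwrite("pics/b1.png",cv2.resize(a,None,fx=4,fy=4,interpolation=cv2.INTER_CUBIC))
cv2.imwrite("pics/b2.png",cv2.resize(b,None,fx=3.3,fy=3.3,interpolation=cv2.INTER_CUBIC))
E
```

```text
(no output)
```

View pics/b1.png

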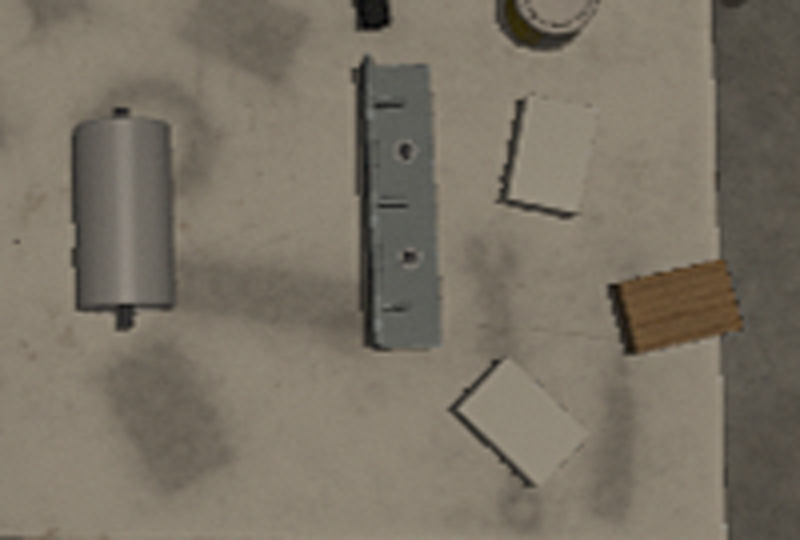

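View pics/b2.png

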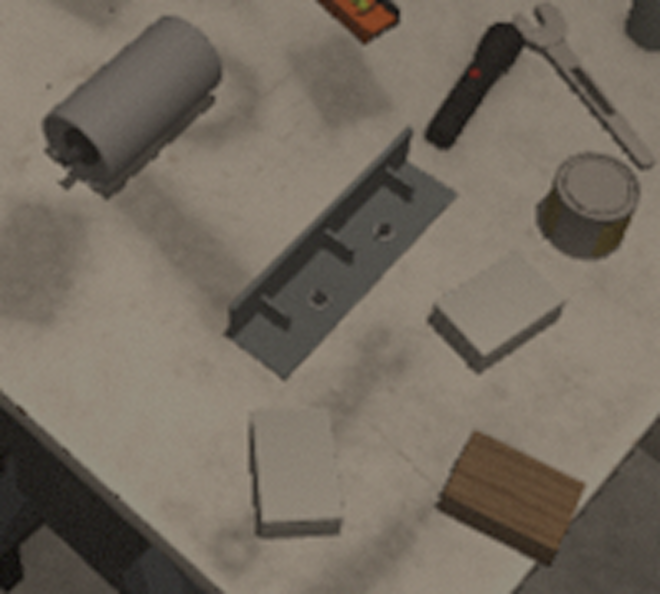

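The top view shows the roller at (270,218), the stop at (340,216) with its upright on the left (roller) side, the tin at (377,164) and the sander at (180,241). Could be taken for the offcut: white blocks at (377,204) and (368,270), brown pine block with grain at (409,241), other wood at (285,78), (403,77) and (166,100), and the sander at (180,241). I choose (409,241): bare pine, right size, behind the stop. The crop confirms the grain and brown colour.

```bash
cat > h.py <<'E'
import numpy as np, cv2
from scipy.spatial.transform import Rotation as R
def ray(c,uv):
    uv=np.atleast_2d(np.asarray(uv,float))
    d=np.c_[(uv[:,0]-c["cx"])/c["fx"],-(uv[:,1]-c["cy"])/c["fy"],-np.ones(len(uv))]
    return np.array(c["xyz"]),R.from_quat(c["orientation"]).apply(d)
def plane(c,uv,z):
    o,d=ray(c,uv); t=(z-o[2])/d[:,2]; return (o+d*t[:,None])
def proj(c,p):
    q=R.from_quat(c["orientation"]).inv().apply(np.atleast_2d(p)-np.array(c["xyz"]))
    return np.c_[c["cx"]+c["fx"]*q[:,0]/-q[:,2], c["cy"]-c["fy"]*q[:,1]/-q[:,2]]
E
python3 - <<'E'
from h import *
from bench import r
np.set_printoptions(precision=4,suppress=True)
ct=r.calibration("top"); cs=r.calibration("scene")
for n,c in(("top",ct),("scene",cs)):
    im=cv2.imread(f"pics/a_{n}.png"); hsv=cv2.cvtColor(im,cv2.COLOR_BGR2HSV)
    print(n)
    pts={"top":{"pine":(409,241),"wh1":(377,204),"wh2":(368,270),"stop":(342,216),"roller":(268,218),"tin":(377,164),"sander":(180,241)},
         "scene":{"pine":(375,330),"stop":(340,255),"roller":(262,205),"wh2":(309,318),"wh1":(372,270)}}[n]
    for k,p in pts.items(): print(k,hsv[p[1]-1:p[1]+2,p[0]-1:p[0]+2].reshape(-1,3).mean(0))
    print("bench",hsv[230:234,300:304].reshape(-1,3).mean(0))
    m=((hsv[...,1]>70)&(hsv[...,0]<25)&(hsv[...,2]<200)).astype(np.uint8)
    x,y=pts["pine"]; 
    sub=np.zeros_like(m); sub[y-25:y+25,x-28:x+28]=m[y-25:y+25,x-28:x+28]
    cc=max(cv2.findContours(sub,0,2)[0],key=cv2.contourArea)
    rc=cv2.minAreaRect(cc); b=cv2.boxPoints(rc); print("pine",cv2.contourArea(cc),rc); print(plane(c,b,0.032))
E
```

```text
top
pine [ 15.8889 124.4444 100.7778]
wh1 [ 19.8889  41.2222 144.4444]
wh2 [ 19.4444  41.4444 143.5556]
stop [35.6667 15.8889 90.8889]
roller [ 17.5556  29.1111 118.1111]
tin [ 16.8889  45.     134.8889]
sander [ 14.6667 146.4444  87.6667]
bench [ 19.1875  45.5    116.125 ]
pine 497.0 ((408.9941101074219, 241.22349548339844), (18.439088821411133, 29.611011505126953), 77.47119140625)
[[ 0.494  -0.2798  0.032 ]
 [ 0.5167 -0.3751  0.032 ]
 [ 0.458  -0.3865  0.032 ]
 [ 0.4356 -0.2918  0.032 ]]
scene
pine [ 14.3333 115.4444  87.6667]
stop [23.8889 21.1111 82.2222]
roller [ 15.4444  32.4444 111.6667]
wh2 [ 16.8889  42.     136.2222]
wh1 [ 17.8889  41.8889 136.8889]
bench [ 16.8125  44.8125 142.0625]
pine 968.0 ((374.60003662109375, 330.3000183105469), (38.9075813293457, 26.832815170288086), 26.56505012512207)
[[ 0.4239 -0.3063  0.032 ]
 [ 0.4954 -0.2891  0.032 ]
 [ 0.5164 -0.3791  0.032 ]
 [ 0.4457 -0.3929  0.032 ]]
```

```bash
python3 - <<'E'
import cv2
a=cv2.imread("pics/a_top.png")
cv2.imwrite("pics/c1.png",cv2.resize(a[172:262,250:360],None,fx=6.6,fy=6.6,interpolation=cv2.INTER_CUBIC))
b=cv2.imread("pics/a_scene.png")
cv2.imwrite("pics/c2.png",cv2.resize(b[180:300,225:365],None,fx=5,fy=5,interpolation=cv2.INTER_CUBIC))
E
```

```text
(no output)
```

View pics/c1.png

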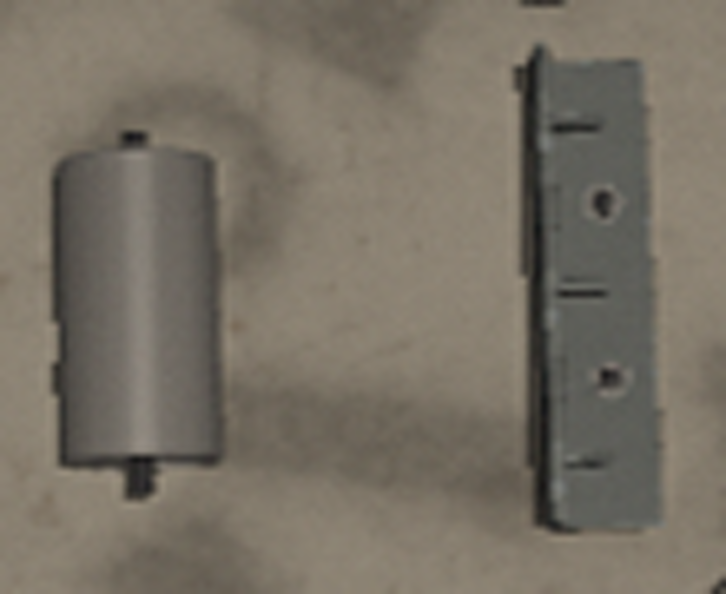

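View pics/c2.png

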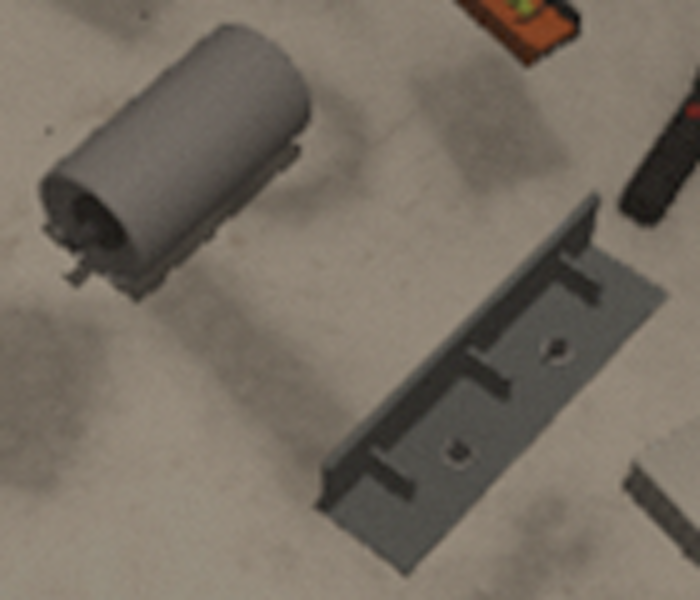

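```bash
python3 - <<'E'
from h import *
from bench import r
np.set_printoptions(precision=4,suppress=True)
ct=r.calibration("top"); cs=r.calibration("scene")
T=lambda p:((np.array(p)+.5)/6.6-.5)+[250,172]
S=lambda p:((np.array(p)+.5)/5-.5)+[225,180]
print("top flange rear",plane(ct,[T((641,60)),T((662,527))],0.005))
print("top face bottom",plane(ct,[T((522,62)),T((538,525))],0.0))
print("top upright top",plane(ct,[T((538,45)),T((553,527))],0.05))
print("scene flange rear",plane(cs,[S((405,574)),S((667,293))],0.005))
print("scene face bot near",plane(cs,[S((318,507))],0.0))
print("scene upright top",plane(cs,[S((325,467)),S((597,193))],0.05))
# roller
print("top roller corner left",plane(ct,[T((55,165)),T((60,465)),T((215,155)),T((222,462))],0.04))
print("axle ends",plane(ct,[T((133,132)),T((140,498))],0.04))
print("scene axle near", plane(cs,[S((75,280))],.04))
print("tin",plane(ct,[(377,164)],.063),"sander",plane(ct,[(180,241)],.032))
print("wh",plane(ct,[(377,204),(368,270)],.032))
E
```

```text
top flange rear [[ 0.6804 -0.134   0.005 ]
 [ 0.4415 -0.1439  0.005 ]]
top face bottom [[ 0.6794 -0.0733  0.    ]
 [ 0.4418 -0.0823  0.    ]]
top upright top [[ 0.6766 -0.0768  0.05  ]
 [ 0.4374 -0.0848  0.05  ]]
scene flange rear [[ 0.4408 -0.148   0.005 ]
 [ 0.6807 -0.1382  0.005 ]]
scene face bot near [[ 0.4414 -0.0861  0.    ]]
scene upright top [[ 0.4387 -0.0913  0.05  ]
 [ 0.6786 -0.0819  0.05  ]]
top roller corner left [[0.6134 0.162  0.04  ]
 [0.4643 0.1554 0.04  ]
 [0.6199 0.0828 0.04  ]
 [0.4671 0.0763 0.04  ]]
axle ends [[0.6308 0.1238 0.04  ]
 [0.4488 0.1159 0.04  ]]
scene axle near [[0.4371 0.0933 0.04  ]]
tin [[ 0.7246 -0.2258  0.063 ]] sander [[0.464  0.4102 0.032 ]]
wh [[ 0.5972 -0.2303  0.032 ]
 [ 0.3807 -0.1985  0.032 ]]
```

```bash
cat >> h.py <<'E'
def tool(s):
    return np.array(s["ee_pos"]),R.from_quat(s["eef_rot"]).as_matrix()
def go(s,target,ydir=None):
    """shift in cm along tool axes and twist (5deg units) to bring tool y to ydir (mod 180)"""
    p,M=tool(s); d=M.T@(np.array(target)-p)*100; tw=0
    if ydir is not None:
        v=M.T@np.array([ydir[0],ydir[1],0]); a=np.degrees(np.arctan2(v[2],v[1])); a=(a+90)%180-90; tw=a/5
    return np.round(d,2),round(tw,2)
E
python3 - <<'E'
from h import *
from bench import r
np.set_printoptions(precision=4,suppress=True)
s=r.read_state(); p,M=tool(s); print(p);print(M)
print(go(s,[0.54,0.21,0.24],[1,.0425]))
print(go(s,[0.54,0.21,0.05],[1,.0425]))
E
```

```text
[0.2374 0.5779 0.2409]
[[-0.0004  0.38    0.925 ]
 [-0.0011  0.925  -0.38  ]
 [-1.     -0.0011  0.0001]]
(array([  0.12, -22.53,  41.97]), np.float64(13.05))
(array([ 19.12, -22.51,  41.97]), np.float64(13.05))
```

Request:
drive_tool(motion=[[0, -0.5, 1, 0.3], [0, -1.5, 3, 0.9], [0, -3, 5.6, 1.8], [0, -4.5, 8.4, 2.7], [0, -6, 11.2, 3.6], [0, -7.5, 14, 4.5], [0, -9, 16.8, 5.4], [0, -10.5, 19.6, 6.3], [0, -12, 22.4, 7.2], [0, -13.5, 25.2, 8.1], [0, -15, 28, 9], [0, -16.5, 30.8, 9.9], [0, -18, 33.6, 10.8], [0, -19.5, 36.4, 11.7], [0, -21, 39.2, 12.4], [0, -22, 41, 12.8], [0, -22.5, 42, 13], [0, -22.5, 42, 13], [0, -22.5, 42, 13]])

```text
time: 1.73
ee_pos: [0.5399, 0.2113, 0.2414]
eef_rot: [0.488, 0.512, -0.488, 0.512]
ft_force: [-0.1, 0.6, -0.1]
width: 0.087
```

```bash
python3 - <<'E'
from h import *
from bench import r
np.set_printoptions(precision=4,suppress=True)
s=r.read_state(); p,M=tool(s); print(p);print(M); c=r.calibration("wrist"); print(c)
for n in ["top","scene","wrist"]: cv2.imwrite(f"pics/d_{n}.png",r.camera(n)[:,:,::-1])
print(go(s,[0.54,0.21,0.05],[1,.0425]))
E
```

```text
[0.5399 0.2113 0.2414]
[[-0.0007  0.9988  0.048 ]
 [ 0.0006  0.048  -0.9988]
 [-1.     -0.0007 -0.0006]]
{'fx': 355.16651060334556, 'fy': 355.16651060334556, 'cx': 278.4205040509905, 'cy': 211.91660387040676, 'xyz': array([0.5373, 0.2864, 0.3847]), 'orientation': array([-0.1372, -0.0029,  0.0237,  0.9903])}
(array([19.14,  0.01,  0.14]), np.float64(0.06))
```

View pics/d_wrist.png

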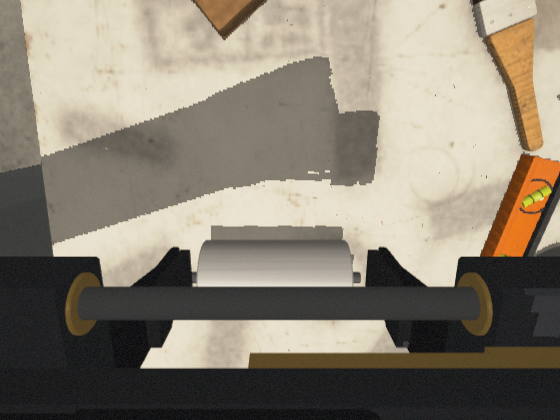

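View pics/d_scene.png

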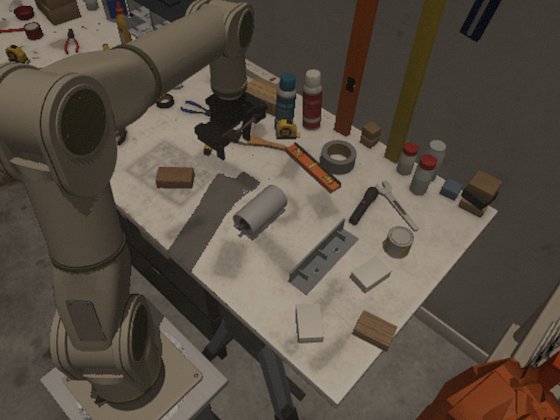

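The wrist view shows the roller's back at row 240, its ends at columns 197 and 353, and the axle stubs at (192,277) and (357,277). The scene view shows the hand clear of everything behind the roller.

```bash
python3 - <<'E'
from h import *
from bench import r
np.set_printoptions(precision=4,suppress=True)
c=r.calibration("wrist")
print(plane(c,[(190,277),(360,277),(197,277),(353,277)],.04))
print(proj(c,[[.466,.1155,.04],[.616,.122,.04]]))
E
```

```text
[[0.4509 0.1137 0.04  ]
 [0.6315 0.1228 0.04  ]
 [0.4583 0.1141 0.04  ]
 [0.6241 0.1224 0.04  ]]
[[204.1998 276.1228]
 [345.3745 277.0335]]
```

Request:
drive_tool(motion=[[1, 0, 0, 0], [3, 0, 0, 0], [5.5, 0, 0, 0], [8, 0, 0, 0], [10.5, 0, 0, 0], [13, 0, 0, 0], [15, 0, 0, 0], [17, 0, 0, 0], [18.3, 0, 0, 0], [19, 0, 0, 0], [19.1, 0, 0, 0], [19.1, 0, 0, 0], [19.1, 0, 0, 0]])

```text
time: 2.97
ee_pos: [0.5411, 0.2108, 0.0516]
eef_rot: [0.489, 0.511, -0.488, 0.512]
ft_force: [0.5, 0.2, 0.4]
width: 0.0872
```

Request:
drive_tool(motion=[[0, 0, 0.5, 0], [0, 0, 1.3, 0], [0, 0, 2.1, 0], [0, 0, 2.7, 0], [0, 0, 3.1, 0], [0, 0, 3.3, 0], [0, 0, 3.5, 0], [0, 0, 3.7, 0], [0, 0, 3.9, 0], [0, 0, 4.1, 0], [0, 0, 4.3, 0], [0, 0, 4.5, 0], [0, 0, 4.7, 0], [0, 0, 4.9, 0], [0, 0, 5.1, 0], [0, 0, 5.3, 0], [0, 0, 5.5, 0]])

```text
time: 4.38
ee_pos: [0.5431, 0.1553, 0.0505]
eef_rot: [0.488, 0.512, -0.488, 0.511]
ft_force: [0.2, 0.8, -0.3]
width: 0.0871
```

```bash
python3 - <<'E'
from bench import r
import cv2
cv2.imwrite("pics/e.png",r.camera("scene")[:,:,::-1][80:330,150:430].repeat(2,0).repeat(2,1)); print(r.read_state()["time"])
E
```

```text
4.4333
```

View pics/e.png

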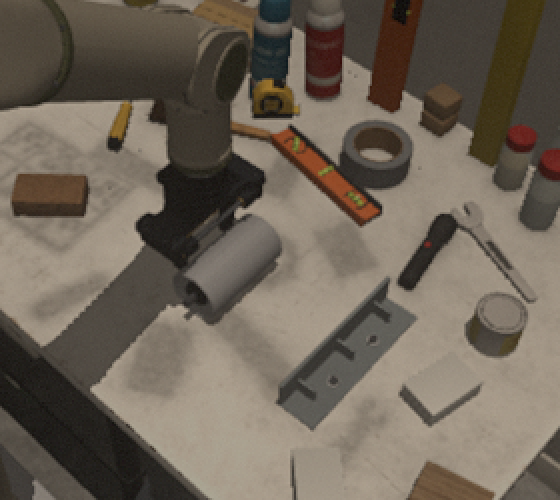

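The picture shows the roller just ahead of the open fingers, near (235,265), still straight and about to be rolled towards the stop.

Request:
drive_tool(motion=[[0, 0, 0.2, 0], [0, 0, 0.4, 0], [0, 0, 0.65, 0], [0, 0, 0.9, 0], [0, 0, 1.15, 0], [0, 0, 1.4, 0], [0, 0, 1.7, 0], [0, 0, 2.0, 0], [0, 0, 2.3, 0], [0, 0, 2.6, 0], [0, 0, 2.9, 0], [0, 0, 3.2, 0], [0, 0, 3.5, 0], [0, 0, 3.8, 0], [0, 0, 4.1, 0], [0, 0, 4.4, 0], [0, 0, 4.7, 0], [0, 0, 5.0, 0], [0, 0, 5.3, 0], [0, 0, 5.6, 0]])

```text
time: 6.1
ee_pos: [0.5457, 0.0992, 0.0505]
eef_rot: [0.488, 0.512, -0.488, 0.511]
ft_force: [-0.1, 0.8, 1.3]
width: 0.0869
```

```bash
python3 - <<'E'
from bench import r
import cv2
cv2.imwrite("pics/f.png",r.camera("scene")[:,:,::-1][80:330,150:430].repeat(2,0).repeat(2,1)); print(r.read_state()["time"])
E
```

```text
6.15
```

View pics/f.png

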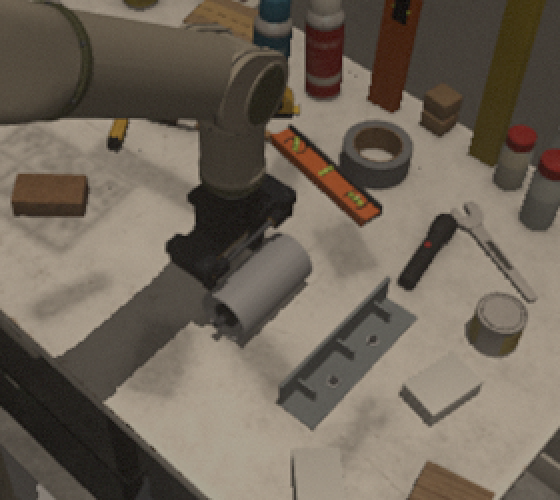

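The roller stays against the fingers, now near (260,285) in the crop. I continue.

Request:
drive_tool(motion=[[0, 0, 0.3, 0], [0, 0, 0.6, 0], [0, 0, 0.9, 0], [0, 0, 1.2, 0], [0, 0, 1.5, 0], [0, 0, 1.8, 0], [0, 0, 2.1, 0], [0, 0, 2.4, 0], [0, 0, 2.7, 0], [0, 0, 3.0, 0], [0, 0, 3.3, 0], [0, 0, 3.6, 0], [0, 0, 3.9, 0], [0, 0, 4.2, 0], [0, 0, 4.5, 0], [0, 0, 4.8, 0], [0, 0, 5.1, 0], [0, 0, 5.4, 0], [0, 0, 5.7, 0], [0, 0, 6.0, 0]])

```text
time: 7.82
ee_pos: [0.5485, 0.0393, 0.0505]
eef_rot: [0.488, 0.512, -0.488, 0.511]
ft_force: [-0.9, 0.7, 0.5]
width: 0.0874
```

Request:
drive_tool(motion=[[0, 0, 0.25, 0], [0, 0, 0.5, 0], [0, 0, 0.7, 0], [0, 0, 0.9, 0], [0, 0, 1.1, 0], [0, 0, 1.3, 0], [0, 0, 1.5, 0], [0, 0, 1.7, 0], [0, 0, 1.9, 0], [0, 0, 2.1, 0], [0, 0, 2.2, 0], [0, 0, 2.2, 0]])

```text
time: 8.82
ee_pos: [0.5494, 0.0172, 0.0505]
eef_rot: [0.488, 0.511, -0.488, 0.511]
ft_force: [0.3, 0.4, -0.1]
width: 0.0869
```

```bash
python3 - <<'E'
from bench import r
import cv2
cv2.imwrite("pics/g.png",r.camera("scene")[:,:,::-1][130:330,200:430].repeat(3,0).repeat(3,1)); print(r.read_state()["time"])
E
```

```text
8.8667
```

View pics/g.png

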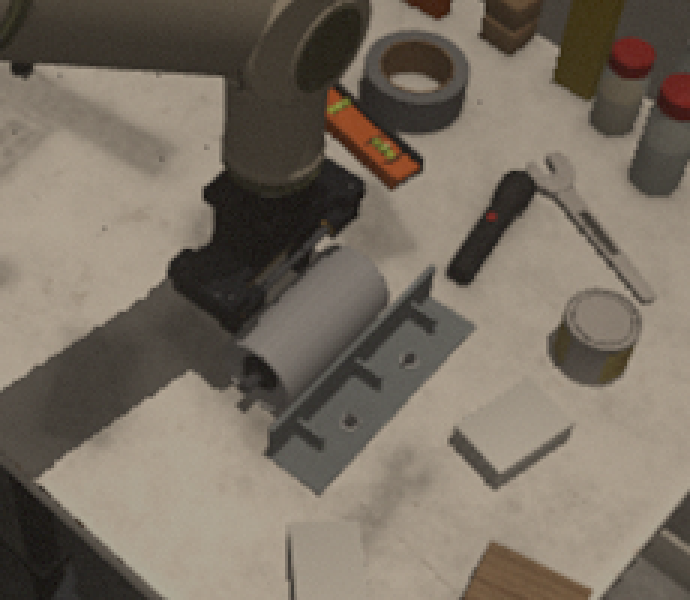

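The roller is a few mm from the upright, with both ends inside the stop's length. Now I creep and watch the force.

Request:
drive_tool(motion=[[0, 0, 0.1, 0], [0, 0, 0.2, 0], [0, 0, 0.3, 0], [0, 0, 0.4, 0], [0, 0, 0.45, 0], [0, 0, 0.5, 0], [0, 0, 0.5, 0]])

```text
time: 9.45
ee_pos: [0.5497, 0.0125, 0.0505]
eef_rot: [0.488, 0.511, -0.488, 0.511]
ft_force: [-0.3, 0.1, -0.1]
width: 0.0874
```

Request:
drive_tool(motion=[[0, 0, 0.05, 0], [0, 0, 0.1, 0], [0, 0, 0.15, 0], [0, 0, 0.2, 0], [0, 0, 0.2, 0], [0, 0, 0.2, 0]])

```text
time: 9.95
ee_pos: [0.5498, 0.0105, 0.0505]
eef_rot: [0.488, 0.511, -0.488, 0.511]
ft_force: [1.0, -0.1, -0.1]
width: 0.087
```

Request:
drive_tool(motion=[[0, 0, 0.05, 0], [0, 0, 0.1, 0], [0, 0, 0.15, 0], [0, 0, 0.2, 0], [0, 0, 0.2, 0], [0, 0, 0.2, 0]])

```text
time: 10.45
ee_pos: [0.55, 0.0092, 0.0506]
eef_rot: [0.488, 0.512, -0.488, 0.511]
ft_force: [-0.6, 4.5, 1.0]
width: 0.0871
```

Request:
drive_tool(motion=[[0, 0, 0.05, 0], [0, 0, 0.1, 0], [0, 0, 0.1, 0], [0, 0, 0.1, 0]])

```text
time: 10.78
ee_pos: [0.55, 0.0091, 0.0507]
eef_rot: [0.488, 0.512, -0.488, 0.511]
ft_force: [-0.4, 6.7, 1.4]
width: 0.0866
```

Request:
drive_tool(motion=[[0, 0, 0.1, 0], [0, 0, 0.2, 0], [0, 0, 0.2, 0], [0, 0, 0.2, 0], [0, 0, 0.2, 0]])

```text
time: 11.2
ee_pos: [0.5502, 0.0087, 0.0507]
eef_rot: [0.489, 0.513, -0.487, 0.511]
ft_force: [0.4, 12.1, 2.9]
width: 0.087
```

Request:
drive_tool(motion=[[0, 0, 0, 0], [0, 0, 0, 0], [0, 0, 0, 0], [0, 0, 0, 0]])

```text
time: 11.53
ee_pos: [0.5503, 0.0088, 0.0507]
eef_rot: [0.489, 0.513, -0.487, 0.511]
ft_force: [-0.4, 12.2, 1.9]
width: 0.0867
```

Request:
drive_tool(motion=[[0, 0, -0.1, 0], [0, 0, -0.2, 0], [0, 0, -0.3, 0], [0, 0, -0.4, 0], [0, 0, -0.5, 0], [0, 0, -0.6, 0], [0, 0, -0.8, 0], [0, 0, -1.2, 0], [0, 0, -2, 0], [0, 0, -3, 0], [0, 0, -4, 0], [0, 0, -5, 0], [0, 0, -6, 0], [0, 0, -6.5, 0], [0, 0, -6.5, 0]])

```text
time: 12.78
ee_pos: [0.5469, 0.0726, 0.0505]
eef_rot: [0.488, 0.512, -0.487, 0.512]
ft_force: [0.4, -0.1, 0.6]
width: 0.087
```

```bash
python3 - <<'E'
from bench import r
import cv2
cv2.imwrite("pics/i.png",r.camera("scene")[:,:,::-1][150:330,220:430].repeat(3,0).repeat(3,1))
cv2.imwrite("pics/it.png",r.camera("top")[:,:,::-1]);print(r.read_state()["time"])
E
```

```text
12.8833
```

View pics/i.png

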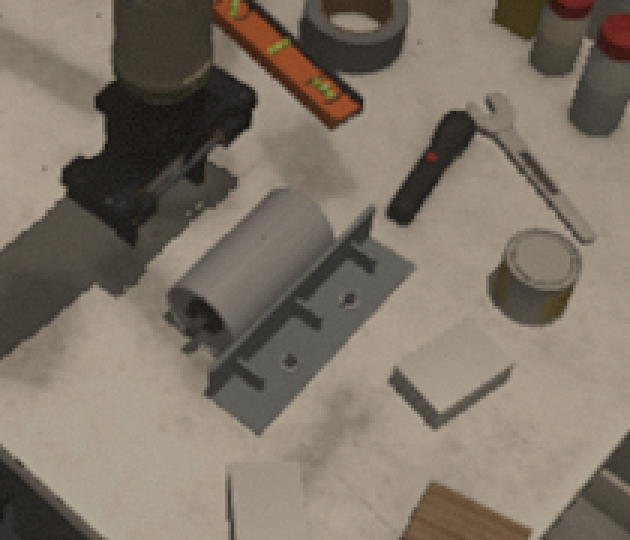

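View pics/it.png

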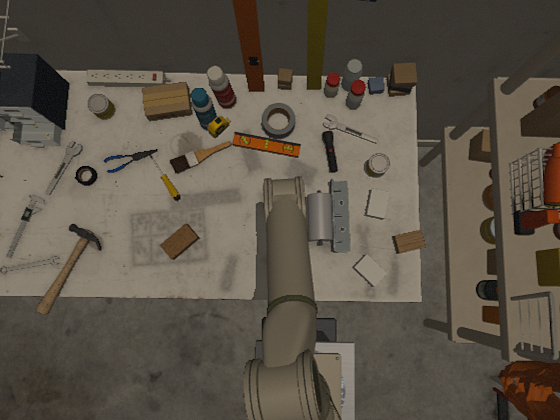

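The roller lies along the upright: scene crop from (185,300) to (310,215), both ends inside the stop. Before reaching for the offcut I check the furniture near the right edge.

```bash
python3 - <<'E'
import cv2
a=cv2.imread("pics/it.png"); b=cv2.imread("pics/a_scene.png")
cv2.imwrite("pics/j1.png",cv2.resize(a[60:420,360:560],None,fx=1.6,fy=1.6))
cv2.imwrite("pics/j2.png",cv2.resize(b[150:420,330:560],None,fx=2.2,fy=2.2))
E
```

```text
(no output)
```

View pics/j1.png

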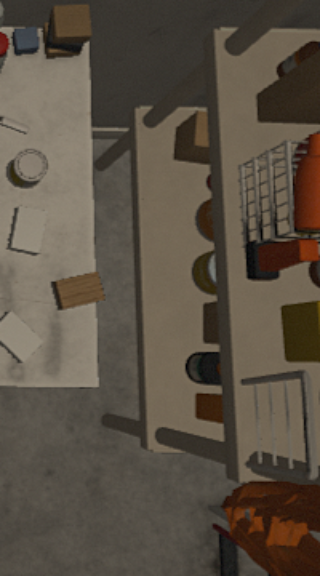

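View pics/j2.png

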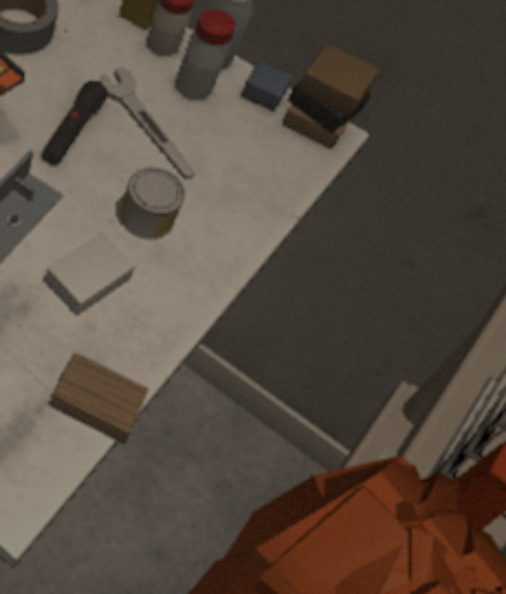

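```bash
python3 - <<'E'
from h import *
from bench import r
np.set_printoptions(precision=4,suppress=True)
s=r.read_state()
print(go(s,[0.477,-0.335,0.22],[.973,.232]))
c=r.calibration("wrist"); p,M=tool(s)
# project point below tool at tcp z .22 (shift cam by +.17)
c2=dict(c); c2["xyz"]=c["xyz"]+np.array([0,0,.17])
print(proj(c2,[[p[0],p[1]+d,.032] for d in (-.05,0,.05,.1)]))
E
```

```text
(array([-16.94,  -8.89,  40.18]), np.float64(-2.14))
[[275.2345 242.1109]
 [277.5503 193.0926]
 [280.0593 139.9823]
 [282.7869  82.2453]]
```

Request:
drive_tool(motion=[[-0.8, 0, 0, 0], [-2.5, 0, 0, 0], [-5, 0, 0, 0], [-8, 0, 0, 0], [-11, 0, 0, 0], [-14, 0, 0, 0], [-16, -0.2, 0.8, 0], [-17, -0.6, 2.6, -0.2], [-17, -1.2, 5.2, -0.4], [-17, -1.8, 8, -0.6], [-17, -2.5, 11, -0.8], [-17, -3.2, 14, -1], [-17, -3.9, 17, -1.2], [-17, -4.6, 20, -1.4], [-17, -5.3, 23, -1.6], [-17, -6, 26, -1.8], [-17, -6.7, 29, -2], [-17, -7.4, 32, -2.1], [-17, -7.9, 34.5, -2.1], [-17, -8.4, 37, -2.1]])

```text
time: 14.55
ee_pos: [0.4792, -0.3052, 0.2213]
eef_rot: [0.44, 0.553, -0.44, 0.554]
ft_force: [0.6, 0.9, -0.1]
width: 0.0869
```

Request:
drive_tool(motion=[[0, 0, 1.3, 0], [0, 0, 2.2, 0], [0, 0, 2.8, 0], [0, 0, 3, 0], [0, 0, 3, 0], [0, 0, 3, 0]])

```text
time: 15.05
ee_pos: [0.4874, -0.3313, 0.2205]
eef_rot: [0.439, 0.554, -0.439, 0.554]
ft_force: [-0.4, 0.8, 0.3]
width: 0.0872
```

```bash
python3 - <<'E'
from h import *
from bench import r
np.set_printoptions(precision=4,suppress=True)
s=r.read_state(); print(s["time"],tool(s)); c=r.calibration("wrist"); im=r.camera("wrist")[:,:,::-1].copy(); cv2.imwrite("pics/k.png",im)
cv2.imwrite("pics/ks.png",r.camera("scene")[:,:,::-1]); cv2.imwrite("pics/kt.png",r.camera("top")[:,:,::-1])
import json; json.dump({k:np.array(v).tolist() for k,v in c.items()},open("k.json","w"))
E
```

```text
15.05 (array([ 0.4874, -0.3313,  0.2205]), array([[-0.0001,  0.9735,  0.2288],
       [ 0.0006,  0.2288, -0.9735],
       [-1.    ,  0.0001, -0.0006]]))
```

View pics/k.png

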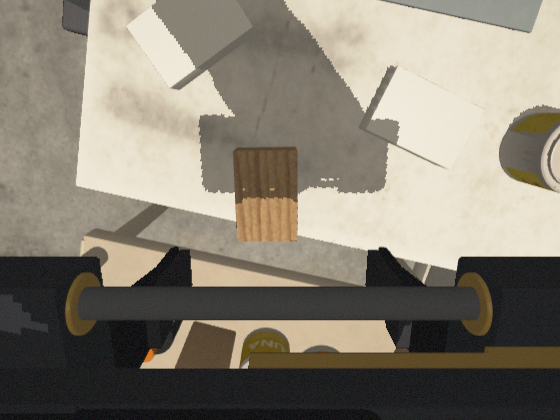

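View pics/ks.png

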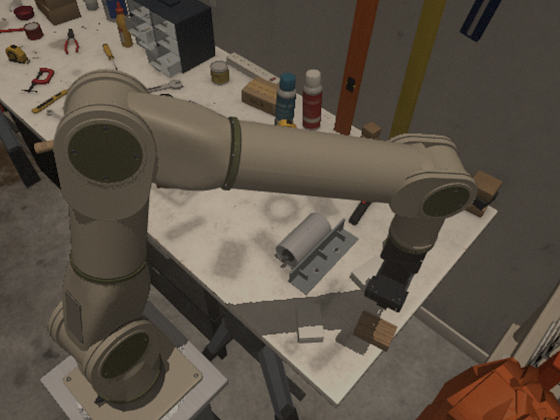

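The wrist view shows the bare pine block with corners about (234,148), (297,147), (298,241) and (236,241). It is grained brown, and the white blocks are at (190,40) and (425,115). The scene view shows the roller still at the stop.

```bash
python3 - <<'E'
from h import *
import json
np.set_printoptions(precision=4,suppress=True)
c={k:np.array(v) for k,v in json.load(open("k.json")).items()}
im=cv2.imread("pics/k.png"); hsv=cv2.cvtColor(im,cv2.COLOR_BGR2HSV)
m=((hsv[...,1]>85)&(hsv[...,0]<25)).astype(np.uint8); sub=np.zeros_like(m); sub[130:247,200:340]=m[130:247,200:340]
sub=cv2.morphologyEx(sub,cv2.MORPH_OPEN,np.ones((5,5)))
cc=max(cv2.findContours(sub,0,2)[0],key=cv2.contourArea); rc=cv2.minAreaRect(cc); b=cv2.boxPoints(rc); print(rc); 
P=plane(c,b,.032); print(b);print(P, P.mean(0)); 
for i in range(4): d=P[(i+1)%4]-P[i]; print(np.linalg.norm(d),np.degrees(np.arctan2(d[1],d[0])))
from bench import r
s=r.read_state()
print(go(s,[P.mean(0)[0],P.mean(0)[1],.024]))
E
```

```text
((264.5, 194.0), (92.0, 63.0), 90.0)
[[233. 148.]
 [296. 148.]
 [296. 240.]
 [233. 240.]]
[[ 0.4377 -0.2992  0.032 ]
 [ 0.4944 -0.2858  0.032 ]
 [ 0.5162 -0.3735  0.032 ]
 [ 0.4553 -0.3878  0.032 ]] [ 0.4759 -0.3366  0.032 ]
0.058206745639334624 13.21793191560376
0.09035543772956248 -76.01057518145919
0.06256402761560365 -166.7833537906689
0.09040041565418326 101.22697190086957
(array([19.66, -1.24,  0.25]), 0)
```

Request:
drive_tool(motion=[[1, -0.6, 0.1, 0], [3, -1.2, 0.2, 0], [5.5, -1.2, 0.2, 0], [8, -1.2, 0.2, 0], [10.5, -1.2, 0.2, 0], [13, -1.2, 0.2, 0], [15, -1.2, 0.2, 0], [16.5, -1.2, 0.2, 0], [17.8, -1.2, 0.2, 0], [18.8, -1.2, 0.2, 0], [19.4, -1.2, 0.2, 0], [19.6, -1.2, 0.2, 0], [19.6, -1.2, 0.2, 0], [19.6, -1.2, 0.2, 0]])

```text
time: 16.37
ee_pos: [0.4763, -0.3371, 0.0252]
eef_rot: [0.439, 0.554, -0.439, 0.554]
ft_force: [0.2, -0.2, 1.1]
width: 0.0865
```

```bash
python3 - <<'E'
from h import *
from bench import r
cv2.imwrite("pics/l.png",r.camera("wrist")[:,:,::-1])
E
```

```text
(no output)
```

View pics/l.png

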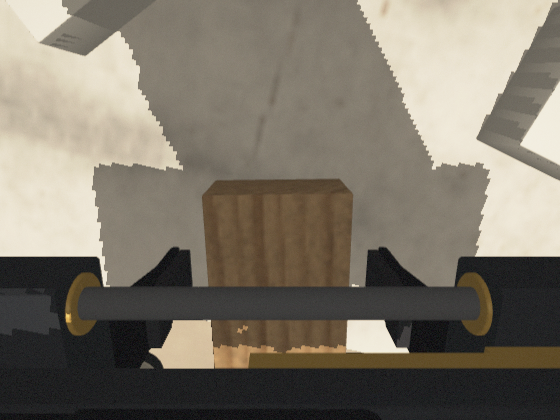

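The block sits straight and centred between the fingers (columns 203 to 352, fingers at 190 and 367). I close on it.

Request:
drive_tool(motion=[[0, 0, 0, 0], [0, 0, 0, 0], [0, 0, 0, 0], [0, 0, 0, 0], [0, 0, 0, 0], [0, 0, 0, 0], [0, 0, 0, 0], [0, 0, 0, 0], [0, 0, 0, 0], [0, 0, 0, 0]], grip=255, force=20)

```text
time: 17.25
ee_pos: [0.476, -0.3368, 0.0246]
eef_rot: [0.439, 0.554, -0.439, 0.554]
ft_force: [-1.2, 1.1, 1.8]
width: 0.06
```

Request:
drive_tool(motion=[[-0.4, 0, 0, 0], [-1.2, 0, 0, 0], [-3, 0, 0, 0], [-5.5, 0, 0, 0], [-8, 0, 0, 0], [-10.5, 0, 0, 0], [-13, 0.3, -0.5, 0], [-15.5, 1, -1.8, 0.2], [-18, 2.2, -4, 0.5], [-20, 3.5, -6.5, 0.9], [-21.5, 4.8, -9, 1.3], [-22, 6.1, -11.5, 1.7], [-22, 7.4, -14, 1.9], [-22, 8.7, -16.5, 2.1], [-22, 9.6, -18.2, 2.1], [-22, 10, -19, 2.1], [-22, 10, -19, 2.1], [-22, 10, -19, 2.1]])

```text
time: 18.75
ee_pos: [0.5297, -0.1301, 0.2448]
eef_rot: [0.488, 0.511, -0.488, 0.512]
ft_force: [0.8, -1.5, -0.0]
width: 0.0599
```

```bash
python3 - <<'E'
from h import *
from bench import r
np.set_printoptions(precision=4,suppress=True)
s=r.read_state(); print(s["time"],tool(s),s["width"]); c=r.calibration("wrist"); im=r.camera("wrist")[:,:,::-1].copy(); cv2.imwrite("pics/m.png",im)
import json; json.dump({k:np.array(v).tolist() for k,v in c.items()},open("m.json","w"))
E
```

```text
18.75 (array([ 0.5297, -0.1301,  0.2448]), array([[ 0.0001,  0.9989,  0.0461],
       [-0.0005,  0.0461, -0.9989],
       [-1.    ,  0.0001,  0.0005]])) 0.05990482816630513
```

View pics/m.png

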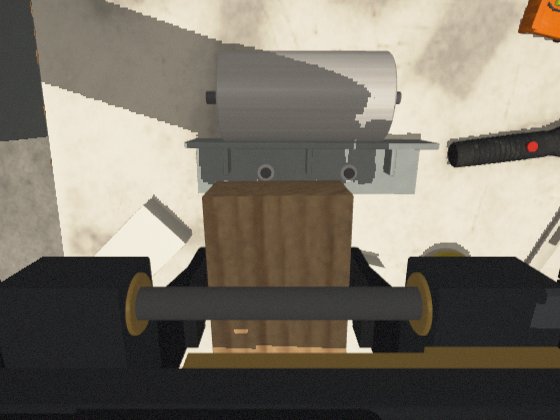

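The block is held in the hand. Ahead of it the roller lies on the upright, with axle tips at (206,97) and (401,97), body ends at columns 217 and 396, and the upright's top edge from (187,141) to (438,146).

```bash
python3 - <<'E'
from h import *
import json
np.set_printoptions(precision=4,suppress=True)
c={k:np.array(v) for k,v in json.load(open("m.json")).items()}
im=cv2.imread("pics/m.png"); cv2.imwrite("pics/m2.png",cv2.resize(im[40:200,170:450],None,fx=2.8,fy=2.8,interpolation=cv2.INTER_CUBIC))
A=plane(c,[(206,97),(401,97.5)],.04); print("axle",A,np.linalg.norm(A[1]-A[0]),A.mean(0))
U=plane(c,[(187,141),(438,146)],.05); print("upr",U,np.linalg.norm(U[1]-U[0]),U.mean(0))
F=plane(c,[(200,192),(415,193)],.004); print("flange",F)
from bench import r
ct=r.calibration("top")
E
```

```text
axle [[ 0.459  -0.0452  0.04  ]
 [ 0.6408 -0.0373  0.04  ]] 0.1819940590054421 [ 0.5499 -0.0412  0.04  ]
upr [[ 0.4428 -0.0856  0.05  ]
 [ 0.6784 -0.0793  0.05  ]] 0.23565434645301056 [ 0.5606 -0.0825  0.05  ]
flange [[ 0.4444 -0.1447  0.004 ]
 [ 0.6822 -0.1349  0.004 ]]
```

View pics/m2.png

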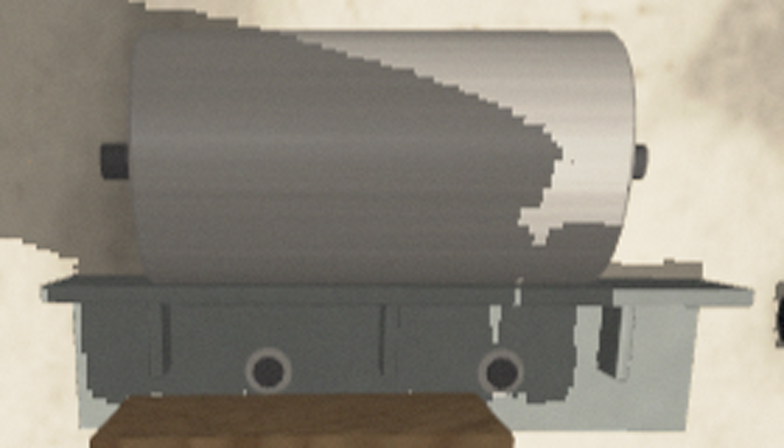

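Request:
drive_tool(motion=[[0, 0.1, -0.8, 0], [0, 0.3, -2.6, 0], [0, 0.6, -5.2, 0], [0, 0.9, -8, 0], [0, 1.2, -11, 0], [0, 1.5, -14, 0], [0, 1.8, -17, 0], [0, 2.1, -19.5, 0], [0, 2.3, -21.5, 0], [0, 2.5, -22.6, 0], [0, 2.5, -23, 0], [0, 2.5, -23, 0], [0, 2.5, -23, 0]])

```text
time: 19.88
ee_pos: [0.5444, 0.1001, 0.2446]
eef_rot: [0.489, 0.511, -0.489, 0.511]
ft_force: [0.2, -0.2, 0.1]
width: 0.06
```

Request:
drive_tool(motion=[[1, 0, 0, 0], [3, 0, 0, 0], [5.5, 0, 0, 0], [8, 0, 0, 0], [10.5, 0, 0, 0], [13, 0, 0, 0], [15.5, 0, 0, 0], [17.5, 0, 0, 0], [19, 0, 0, 0], [20, 0, 0, 0], [20.5, 0, 0, 0], [20.5, 0, 0, 0], [20.5, 0, 0, 0]])

```text
time: 20.97
ee_pos: [0.5446, 0.1015, 0.04]
eef_rot: [0.489, 0.511, -0.488, 0.511]
ft_force: [0.5, 0.3, -1.3]
width: 0.06
```

```bash
python3 - <<'E'
from h import *
from bench import r
np.set_printoptions(precision=4,suppress=True)
s=r.read_state(); print(s["time"],tool(s),s["width"],s["ft_force"]); cv2.imwrite("pics/n.png",r.camera("scene")[:,:,::-1][130:330,200:430].repeat(3,0).repeat(3,1))
print(go(s,[.5463,.0427,.026],[1,.0434]))
E
```

```text
20.9667 (array([0.5446, 0.1015, 0.04  ]), array([[ 0.0006,  0.9989,  0.0459],
       [ 0.0001,  0.0459, -0.9989],
       [-1.    ,  0.0006, -0.0001]])) 0.05997113678130814 [ 0.4854  0.2861 -1.2984]
(array([ 1.4 , -0.1 ,  5.88]), np.float64(0.03))
```

View pics/n.png

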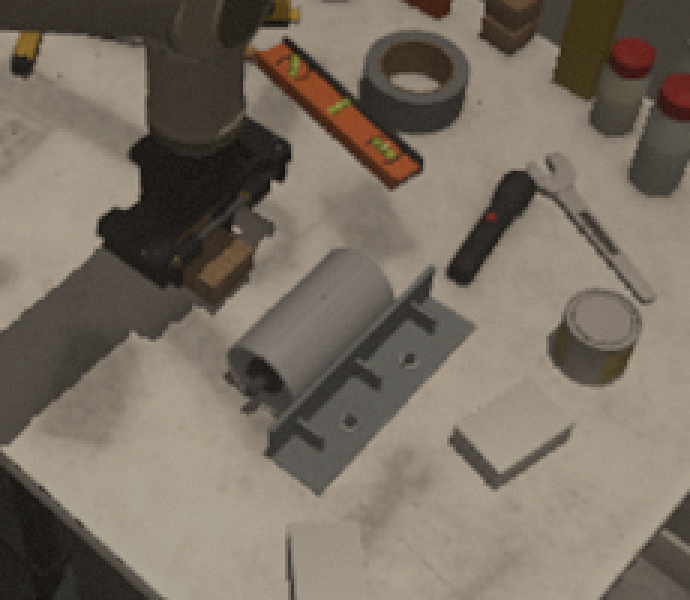

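The block is held level behind the roller at (225,265), and the roller is still home. I lower it and slide it in.

Request:
drive_tool(motion=[[0.5, 0, 0, 0], [1, 0, 0, 0], [1.3, 0, 0.2, 0], [1.4, 0, 0.8, 0], [1.4, 0, 1.6, 0], [1.4, 0, 2.4, 0], [1.4, 0, 3.2, 0], [1.4, 0, 3.9, 0], [1.4, -0.1, 4.5, 0], [1.4, -0.1, 4.9, 0], [1.4, -0.1, 5.2, 0], [1.4, -0.1, 5.4, 0], [1.4, -0.1, 5.4, 0], [1.4, -0.1, 5.4, 0]])

```text
time: 22.18
ee_pos: [0.5458, 0.0482, 0.0255]
eef_rot: [0.488, 0.512, -0.488, 0.512]
ft_force: [0.1, 0.5, -0.5]
width: 0.06
```

Request:
drive_tool(motion=[[0, 0, 0.1, 0], [0, 0, 0.2, 0], [0, 0, 0.3, 0], [0, 0, 0.4, 0], [0, 0, 0.4, 0], [0, 0, 0.4, 0]])

```text
time: 22.68
ee_pos: [0.546, 0.0443, 0.0255]
eef_rot: [0.488, 0.512, -0.488, 0.511]
ft_force: [0.4, 1.4, -0.1]
width: 0.0599
```

Request:
drive_tool(motion=[[0, 0, 0.05, 0], [0, 0, 0.1, 0], [0, 0, 0.15, 0], [0, 0, 0.15, 0], [0, 0, 0.15, 0]])

```text
time: 23.1
ee_pos: [0.546, 0.044, 0.0256]
eef_rot: [0.488, 0.512, -0.487, 0.511]
ft_force: [0.5, 8.2, -0.8]
width: 0.0599
```

Request:
drive_tool(motion=[[0, 0, -0.1, 0], [0, 0, -0.2, 0], [0.05, 0, -0.2, 0], [0.1, 0, -0.2, 0], [0.12, 0, -0.2, 0], [0.12, 0, -0.2, 0], [0.12, 0, -0.2, 0]])

```text
time: 23.68
ee_pos: [0.546, 0.0441, 0.0245]
eef_rot: [0.488, 0.511, -0.488, 0.511]
ft_force: [-2.2, 0.3, 4.0]
width: 0.0602
```

Request:
drive_tool(motion=[[0, 0, 0.05, 0], [0, 0, 0.1, 0], [0, 0, 0.1, 0], [0, 0, 0.1, 0], [0, 0, 0.1, 0]])

```text
time: 24.1
ee_pos: [0.546, 0.044, 0.0245]
eef_rot: [0.488, 0.512, -0.488, 0.511]
ft_force: [-2.2, 3.4, 4.5]
width: 0.06
```

Request:
drive_tool(motion=[[0, 0, 0, 0], [0, 0, 0, 0], [0, 0, 0, 0], [0, 0, 0, 0], [0, 0, 0, 0], [0, 0, 0, 0], [0, 0, 0, 0], [0, 0, 0, 0]], grip=0)

```text
time: 24.77
ee_pos: [0.546, 0.0434, 0.0243]
eef_rot: [0.488, 0.512, -0.488, 0.511]
ft_force: [-0.1, 0.7, 0.4]
width: 0.0865
```

Request:
drive_tool(motion=[[-0.4, 0, 0, 0], [-1.2, 0, 0, 0], [-2.5, 0, 0, 0], [-4.5, 0, 0, 0], [-7, 0, 0, 0], [-10, 0, 0, 0], [-13, 0, 0, 0], [-16, 0, 0, 0], [-19, 0, 0.5, 0], [-21, 0, 2, 0], [-22, 0, 4, 0], [-22, 0, 6, 0], [-22, 0, 8, 0], [-22, 0, 10, 0], [-22, 0, 11.5, 0], [-22, 0, 12, 0], [-22, 0, 12, 0], [-22, 0, 12, 0]])

```text
time: 26.27
ee_pos: [0.5516, -0.0757, 0.2446]
eef_rot: [0.488, 0.512, -0.488, 0.511]
ft_force: [-1.1, -0.1, 0.3]
width: 0.087
```

```bash
python3 - <<'E'
from h import *
from bench import r
import json
s=r.read_state(); print(s["time"],tool(s)[0],s["width"])
c=r.calibration("wrist"); json.dump({k:np.array(v).tolist() for k,v in c.items()},open("o.json","w"))
for n in("wrist","scene","top"): cv2.imwrite(f"pics/o_{n}.png",r.camera(n)[:,:,::-1])
E
```

```text
26.2667 [ 0.5516084  -0.07570246  0.24462315] 0.08697455152829688
```

View pics/o_wrist.png

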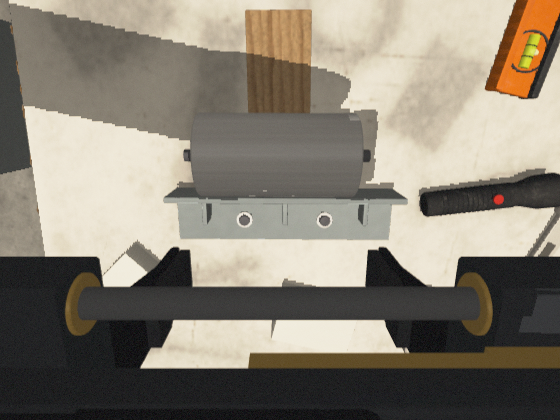

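View pics/o_scene.png

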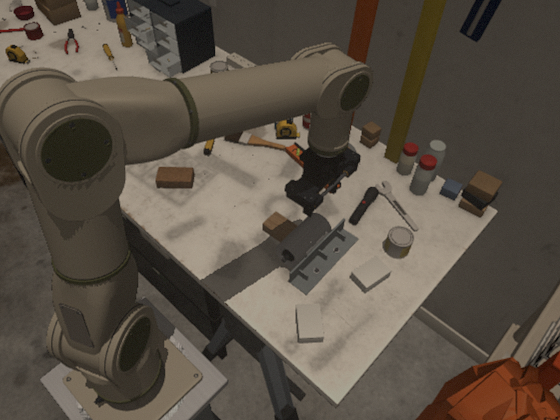

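The offcut butts the roller at columns 248 to 311. Its far end is at row 10, and the axle tips are at (184,155) and (371,155). I measure how square and how close it is.

```bash
python3 - <<'E'
from h import *
import json
np.set_printoptions(precision=4,suppress=True)
c={k:np.array(v) for k,v in json.load(open("o.json")).items()}
A=plane(c,[(184,155),(371.5,155.5)],.04); print("axle",A,np.linalg.norm(A[1]-A[0]),A.mean(0))
B=plane(c,[(246,10),(312,10),(247.5,110),(310.5,110)],.032); print("block",B); w=B[1]-B[0]; print(np.linalg.norm(w),np.degrees(np.arctan2(w[1],w[0])))
u=(A[1]-A[0])/np.linalg.norm(A[1]-A[0]); n=np.array([-u[1],u[0],0])
m=B[:2].mean(0)-A.mean(0); print("far end mid: along axis",m@u,"from axis",m@n,"(129)"); print("axis deg",np.degrees(np.arctan2(u[1],u[0])))
m=B[2:].mean(0)-A.mean(0); print("near visible mid along",m@u)
U=plane(c,[(164,196),(407,199)],.05); print("upr",U)
im=cv2.imread("pics/o_wrist.png"); cv2.imwrite("pics/p.png",cv2.resize(im[0:220,160:420],None,fx=2.6,fy=2.6,interpolation=cv2.INTER_CUBIC))
E
```

```text
axle [[ 0.459  -0.0455  0.04  ]
 [ 0.6415 -0.0375  0.04  ]] 0.1826629480314956 [ 0.5503 -0.0415  0.04  ]
block [[ 0.5158  0.0857  0.032 ]
 [ 0.575   0.0885  0.032 ]
 [ 0.5192 -0.0005  0.032 ]
 [ 0.5798  0.0023  0.032 ]]
0.059227402248998105 2.679077478154701
far end mid: along axis 0.0008065510314420071 from axis 0.12866644679323264 (129)
axis deg 2.5212242493860746
near visible mid along 0.0010764526336830482
upr [[ 0.4411 -0.085   0.05  ]
 [ 0.6786 -0.077   0.05  ]]
```

View pics/p.png

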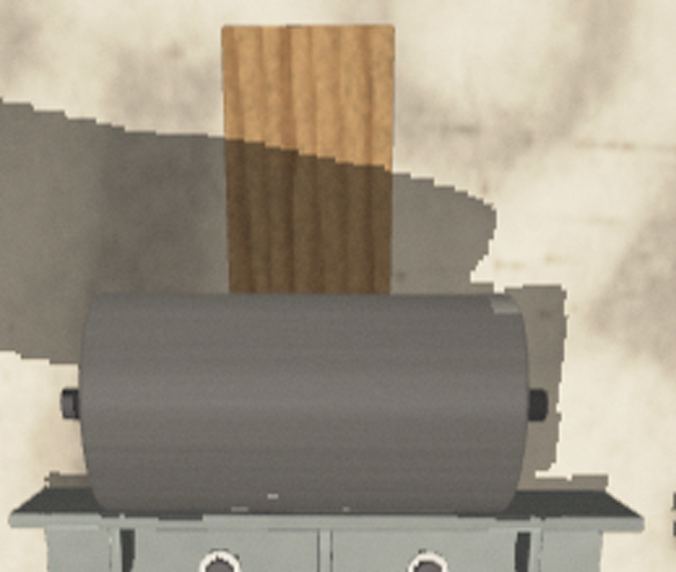

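View pics/o_top.png

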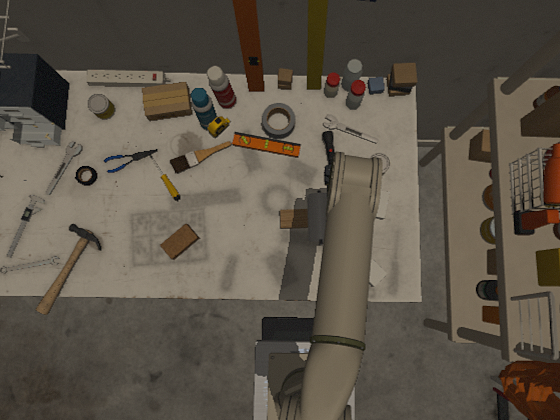

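The far end is 128.7 mm from the axis (129 mm expected). The block is 1 mm off the roller's middle and square to it within 0.2°. The sander (180,241) and the tin have not moved, and the hand is clear above, so I hand in.

```bash
python3 -c "
from bench import r
s=r.read_state(); print(s['time'],s['ft_force']); print(r.close_job())"
```

```text
26.4167 [ 0.15754745 -0.30438926 -0.04984474]
the job is handed in; nothing more can be done
None
```

The job was handed in at 26.4 s; the hand-in gives no verdict.

I rolled the roller to the stop with the open hand and pressed it home with about 12 N. I then picked up the bare pine offcut, not either white look-alike, and set it flat with its short end against the roller.

My last checks:
- **Roller:** it measured about 41 mm from the face (40 mm when home). It was parallel to the face to about half a degree, and both ends lay inside the stop's length.
- **Offcut:** its far end measured 128.7 mm from the roller's axis (129 mm expected). It was about 1 mm off the roller's middle and square to it within 0.2°.
- **Bystanders:** the tin and the sanding block looked unmoved, by eye in the scene and top pictures.
- **Hand:** it was clear of everything at hand-in.

The camera views disagreed by 5 mm or so on the stop's face and upright, so I relied on the press force and the closer wrist views. No check failed.

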